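# Hang the hooked parts tray on the lipped rail

## Robot

A 6-joint arm with a two-finger parallel gripper is mounted at the origin on the work surface. World frame = base frame: x ahead of the robot, y to its left, z up, the work surface at z = 0. Lengths are in m, angles in rad, forces in N, time in s.
With the tool pointing down it reaches from about 0.4 to 0.825 m from the base axis. Payload 7 kg.
Tool frame: the origin (TCP) lies midway between the tips of the shut fingers; the grasp point (between the pads) lies r.grip_point_offset behind it (r.grip_point_offset is the distance from the TCP to the grasp point, in m); z points along the fingers, y is the line along which they close (so a half turn about z gives the same grasp; the last joint's range is limited). The gripper opens to 88 mm and grips with 3 to 60 N. Pads are 19 mm wide; open, the fingers measure 130 mm over their backs; the gripper's body (78 mm by 193 mm) begins 47 mm behind the grasp point.
Start: joints at [1.546, 0.359, 0.012, 0, -1.224, -0.288], TCP at [0.208, 0.642, 0.227] pointing down, gripper open.
Joint ranges: [-3.07, 3.07], [-1.43, 2.12], [-1.02, 1.25], [-3.03, 1.67], [-3.05, -0], [-3.03, 3.03]. Speed limits (rad/s): [2.39, 2.39, 3.01, 3.14, 3.14, 3.14].

## Interface

Orientations are given as a unit quaternion [w, x, y, z].
In Python, from rig import r, vision, spotter gives the robot as it stands. Calls block until the motion is done:
- r.move_to(position, orientation): joint-space move of the TCP to a pose.
- r.move_straight(position, rot=None, v=0.15, until_force=None): straight line of the TCP; rot=None keeps the orientation; v is the mean speed in m/s. With until_force (N) it stops when the force on the tool has changed by that much, and returns True; else False.
- r.goto_joints(angles): joint-space move.
- r.grip(opening, strength=None): opening from 0.0 (shut) to 1.0 (fully open); strength is the grip in N (None keeps the last); returns when the fingers have stopped.
- r.wait(seconds).
- r.inverse_kinematics(position, orientation): joint angles nearest the present ones, or None.
- r.sense(): the state.
- vision.get_image(name): name is "scene" or "top" or "wrist"; returns the picture (480x640x3 uint8, red, green, blue); there is no depth.
- vision.camera_model(name): a dict with "K" (3x3 intrinsics, pixels), "pose" (4x4, takes a point from camera to world coordinates); the wrist camera has in their place "T_tool_cam" (4x4, takes a point from camera to tool coordinates, whose origin is the TCP and whose axes are the flange's). Camera axes: x right, y up, looking along -z (the intrinsics and any distortion apply to the point x, -y, -z); pixel columns grow to the right and rows downward; lengths in m; the calibration is good to about 2 mm. A picture is of the moment at which its call begins: read the wrist's pose just before it. camera_model takes no time and is no camera call.
A pose or a line that the arm cannot do raises r.IKError and nothing moves.
- r.close_job(): hands the job in; it is judged then, once.
Trained networks look in the newest picture that a camera, given by its name, has taken for a name from the list of things; names that differ only in an ending like _2 or _b are one class to them, and where a whole thing is asked for, a point or a joint stands for the part that bears it (a point fixed in the world has none). Each returns a list of dicts, best first, with "conf" (0 to 1); they miss things now and then, are a little off and sometimes report something else, mostly with a low value. They report only what shows in the picture. A call takes as long as a camera call. They do not tell look-alikes from the thing itself.
- spotter.boxes_of(name, camera): "location" ([x, y, z] in m, in world coordinates, good to about 4 mm: the middle of the surface that is visible of it).
- spotter.pinpoint(name, camera): "location" ([x, y, z] in m, in world coordinates, good to about 4 mm: a listed point, or the origin of a listed thing).
The state is a dict: "time": time; "joint_pos": joint angles; "qd": joint speeds; "joint_torque": joint torques, N m; "eef_pos": TCP position; "tcp_rot": TCP orientation; "ft_force": force on the tool from outside, world axes, zero at the start; "torque": the same for the moment, N m; "gripper_width": opening from 0.0 (shut) to 1.0 (fully open); "gripper_force": force on a finger pad.
Only numpy, scipy, OpenCV 4.12 (cv2) and the standard library are available. Lean on these libraries where they do the work, as an engineer would, in place of code of your own. Each camera call takes 0.05 s, during which the arm holds its last target. There are 200 camera calls.

## Task

Hang the small orange parts tray on the aluminium rail: lift its hook over the rail's front lip, lower it gently onto the track behind the lip, and slide it along by feel until the hook drops through the one gap in the track and the tray is fully home, its bridge down on the lip; then let go. Do not force it against the rail, and leave the other things on the bench where they are.

Things in the scene. Friction and masses are not known exactly. Their poses are not given: they have to be found in the camera images.
- tray_grip (a point): Centre of the grip block on top of the loose orange tray (80-170 g, starts standing on the table); x from the box towards the hook, y along the hook wall, z up. Block 14 mm in x, 32 in y, 30 high: pinch from above across the 14 mm. Tray bottom 68 mm below this point. Turn the tray so its x lies along the rail's x.
- bridge (a point): Centre of the underside of the flat bridge (22 x 40 mm, 8 mm thick, carrying the grip block): 2 mm to -x of and 23 mm below tray_grip; also centre of the 10 mm wide slot, open below, that takes the lip, between box wall (outer face 5 mm to -x) and hook foot (5 to 11 mm to +x). Box 90 x 90 mm, 45 high, rim level with this point.
- foot_tip (a point): Centre of the lower end of the tray's hook foot (6 mm thick in x, 24 mm wide in y), 24 mm below the bridge underside; 6 mm to +x of and 47 mm below tray_grip.
- rail: Fixed aluminium rail on two posts, 300 mm long in y; x points away from the side where the tray's box hangs, z up. Origin on the table 120 mm below the lip's top. Front wall = lip, 6 mm thick (x -3 to 3 mm), face down to z 68 mm. Behind it an open channel (x 3 to 17 mm), then a lower wall 4 mm thick, top z 112 mm. All hard: keep the tray's push on it below about 20 N.
- lip_top (a point): Middle of the lip's top edge, 120 mm above the rail's origin, axes as the rail's. Home: the bridge lies on the lip, tray_grip 23 mm above and foot tip 24 mm below this height; let go, the tray leans a few degrees, box against the lip's face.
- channel (a point): Middle of the channel at lip height (10 mm to +x of lip_top). End blocks fill it beyond 75 mm in y, so the foot's centre stays within 63 mm. Between lies a flat track, top 11 to 17 mm down (differs each time), with one 28 mm long gap centred anywhere within 35 mm in y. Track height and gap are not measured: slide the foot, lightly pressed; it sinks in and butts on the gap's far end.
- phone_frame: Opened grey phone frame, 72 x 146 x 8 mm, lying on a fixed round aluminium turntable (170 mm across, 22 mm high); origin at its underside centre. Leave alone.
- sim_tool: Yellow SIM ejector tool, 30 x 18 x 5 mm with a 28 mm pin, flat on the table; origin at the root of the pin on the table. Leave alone.
- tweezers: Curved stainless tweezers, 120 mm long, 6 mm high, flat on the table; origin at its middle on the table. Leave alone.
- lamp: Small battery lamp with a white toggle, 68 mm across, 100 mm high, standing on the table; origin at its underside centre. Leave alone.
Not all that is in view belongs to the job. Of the things like the part that bears tray_grip, leave any that is blue or green; of the rest the smaller one is meant.

How it is judged:
On the way:
1. the hook foot is held above the lip's height, over the channel (z of foot_tip in the frame of rail above 0.12 m and x of foot_tip in the frame of rail between 0.002 and 0.018 m and y of foot_tip in the frame of rail between -0.075 and 0.075 m), for 0.05 s.
At the end, for the whole second after the job is handed in: The tray hangs still and let go, hook foot in the channel behind the lip and through the gap: foot tip 19 mm or more below the lip top and within 45 mm of the rail middle, grip block centre at most 3.5 mm above or 6 mm below its home height, within 0.2 rad of upright (z of tray_grip in the frame of rail between 0.137 and 0.1465 m and x of foot_tip in the frame of rail between 0.002 and 0.018 m and y of foot_tip in the frame of rail between -0.045 and 0.045 m and z of foot_tip in the frame of rail below 0.101 m and angle between tray_grip's own z axis and vertical below 0.2 rad and linear speed of tray below 0.02 m/s); the robot touches nothing.
It fails at once if the tray is forced against the rail (more than 30 N) (contact force between tray and rail above 30 N).
It fails at once if phone frame moved more than 20 mm (distance of phone_frame from where it was at the start of the episode above 0.02 m).
It fails at once if SIM tool moved more than 20 mm (distance of sim_tool from where it was at the start of the episode above 0.02 m).
It fails at once if tweezers moved more than 20 mm (distance of tweezers from where it was at the start of the episode above 0.02 m).
It fails at once if lamp moved more than 20 mm (distance of lamp from where it was at the start of the episode above 0.02 m).
It also fails if it takes over 72 s, if anything falls off the work surface, if the arm or the gripper's body presses on something with over 40 N, if the wrist force passes 120 N, or if a joint passes its speed limit or range.

## Working session

There is one attempt and no reset: what is moved stays moved. The work goes in short steps, each a Python script; the robot and the scene stay as the last script left them, time stands still between calls to the robot, and variables do not carry over. Pictures are saved under pics/ and viewed, at most 10 in all, crops included, and the job is handed in when it is done.

```bash
ls; mkdir -p pics; python3 - <<'E'
from rig import r, vision, spotter
import cv2,numpy as np
for c in ("scene","top"):
    im=vision.get_image(c); cv2.imwrite(f"pics/{c}0.png",im[:,:,::-1])
    for n in ("tray_grip","bridge","foot_tip","lip_top","channel","rail","lamp","phone_frame"):
        print(c,n,[(np.round(d["location"],4).tolist(),round(d["conf"],2)) for d in spotter.pinpoint(n,c)])
    print(c,'box',[(np.round(d["location"],4).tolist(),round(d["conf"],2)) for d in spotter.boxes_of("tray_grip",c)])
s=r.sense();print(s["time"],s["tcp_rot"],s["ft_force"],r.grip_point_offset)
E
```

```text
pics
scene tray_grip [([0.2894, -0.4041, 0.0908], 0.89), ([0.1816, 0.2627, 0.0968], 0.81), ([0.5118, -0.4425, 0.0704], 0.63), ([0.4793, -0.1759, 0.0663], 0.58)]
scene bridge [([0.2929, -0.411, 0.0585], 0.96), ([0.4771, -0.1801, 0.0467], 0.91), ([0.5066, -0.4419, 0.0456], 0.88), ([0.1834, 0.2673, 0.061], 0.74), ([0.4808, -0.1738, 0.0194], 0.73), ([0.4332, 0.2013, 0.0035], 0.56)]
scene foot_tip [([0.5139, -0.4439, 0.0204], 0.67), ([0.172, 0.2651, 0.0297], 0.65), ([0.2915, -0.4145, 0.0311], 0.61), ([0.4803, -0.1761, 0.0188], 0.57)]
scene lip_top [([0.6216, 0.1526, 0.1205], 0.83), ([0.4761, -0.178, 0.0442], 0.26)]
scene channel [([0.6203, 0.1541, 0.1204], 0.91)]
scene rail [([0.6139, 0.152, -0.0005], 0.55)]
scene lamp [([0.7182, -0.2675, 0.0252], 0.73), ([0.609, -0.4617, -0.0005], 0.55)]
scene phone_frame [([0.4802, -0.1748, 0.0172], 0.64), ([0.6061, -0.4592, -0.0021], 0.59), ([0.7172, -0.2688, 0.0217], 0.58)]
scene box [([0.4642, -0.4612, 0.0252], 0.93), ([0.424, -0.1891, 0.0249], 0.69), ([0.2453, 0.2441, 0.0453], 0.58), ([0.3105, -0.3331, 0.035], 0.57)]
top tray_grip [([0.5078, -0.4455
[... 251 characters left out ...]
23, 0.0629], 0.6), ([0.6246, 0.1502, 0.1225], 0.41)]
top foot_tip [([0.1714, 0.261, 0.0331], 0.94), ([0.5151, -0.4377, 0.0191], 0.88), ([0.4789, -0.1756, 0.0222], 0.85), ([0.2894, -0.4152, 0.0329], 0.59)]
top lip_top [([0.6201, 0.1518, 0.118], 0.72)]
top channel [([0.6277, 0.1502, 0.121], 0.82), ([0.6222, 0.1522, 0.1208], 0.48)]
top rail [([0.6166, 0.1506, 0.0042], 0.75)]
top lamp [([0.6113, -0.4572, -0.0024], 0.98)]
top phone_frame []
top box [([0.4674, -0.475, 0.004], 0.89), ([0.2441, 0.2648, 0.0023], 0.87), ([0.428, -0.1832, -0.0007], 0.73), ([0.3054, -0.3463, 0.0034], 0.56)]
1.0 [ 3.18359346e-06  9.87793314e-01 -1.55770240e-01 -1.37008710e-05] [ 0.29776814  0.25438733 -1.04953612] 0.0188
```

View pics/top0.png

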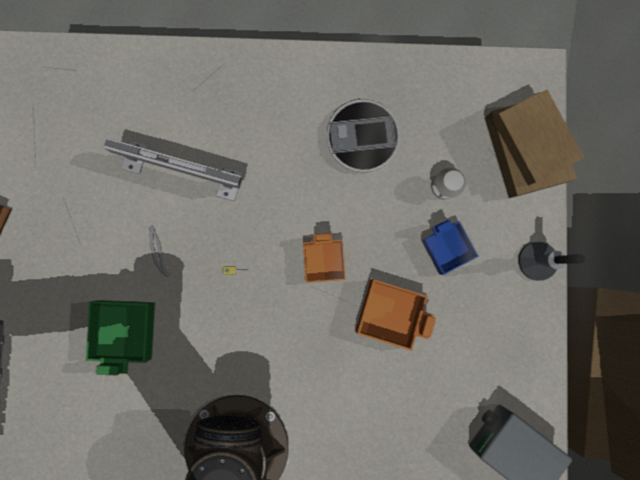

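View pics/scene0.png

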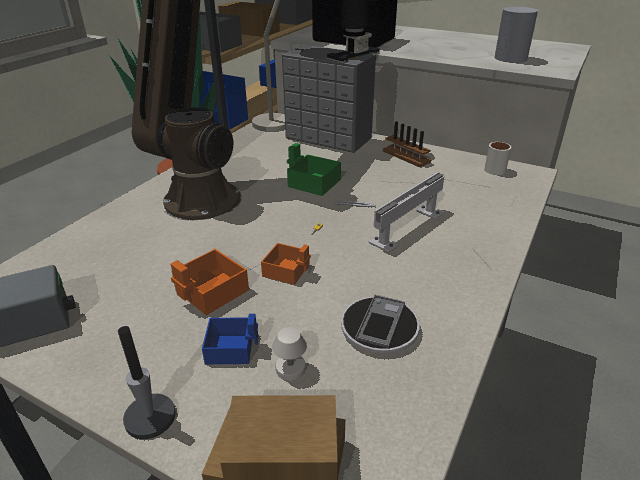

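The top view shows the small orange tray at about (324,259), hook towards +x. The larger orange tray sits at (393,314), and blue and green decoys are also in view. The rail runs from (107,145) to (242,182). Next I'll look at both from near with the wrist camera.

```bash
cat > h.py <<'E'
from rig import r, vision, spotter
import cv2,numpy as np
from scipy.spatial.transform import Rotation as R
def Rm(a):  # tool down, closing axis at world angle a
    y=np.array([np.cos(a),np.sin(a),0]);z=np.array([0,0,-1.]);return np.c_[np.cross(y,z),y,z]
def q(a): return R.from_matrix(Rm(a)).as_quat(scalar_first=True)
def tool(): 
    s=r.sense();T=np.eye(4);T[:3,:3]=R.from_quat(s["tcp_rot"],scalar_first=True).as_matrix();T[:3,3]=s["eef_pos"];return T
def wc():
    m=vision.camera_model("wrist");return np.array(m["K"]),tool()@np.array(m["T_tool_cam"]),m
def ray(P,K,u,v,z):  # pixel -> world at height z
    d=np.linalg.inv(K)@[u,v,1];d=P[:3,:3]@(d*[1,-1,-1]);c=P[:3,3];return c+d*(z-c[2])/d[2]
def spot(n,c,f=spotter.pinpoint): return [(np.round(d["location"],4).tolist(),round(d["conf"],2)) for d in f(n,c)]
E
python3 - <<'E'
from h import *
K,P,m=wc();print(m)
s=r.sense();Y=Rm(0);print(np.round(tool(),3).tolist())
for nm,tgt,a in (("rail",[.622,.152,.12],-.268),("tray",[.46,-.178,.06],.14)):
  best=None
  for aa in (a,a+np.pi):
    cz=.30
    Rw=Rm(aa); T=np.array(m["T_tool_cam"]); 
    # camera offset and viewing direction at target distance
    o=Rw@T[:3,3]; d=Rw@T[:3,:3]@[0,0,-1]
    h=0.24+o[2] if False else None
    z=.36; t=(tgt[2]-(z+o[2]))/d[2]
    p=np.array([tgt[0],tgt[1],z])-np.r_[(o+d*t)[:2],0]
    j=r.inverse_kinematics(p,q(aa)); print(nm,aa,p,j)
E
```

```text
{'K': array([[341.06337191,   0.        , 320.07577951],
       [  0.        , 341.06337191, 241.80549846],
       [  0.        ,   0.        ,   1.        ]]), 'T_tool_cam': array([[ 9.08140302e-04,  9.51937301e-01,  3.06291608e-01,
         8.29718324e-02],
       [ 9.99999389e-01, -1.05752676e-03,  3.21782972e-04,
        -5.99379957e-04],
       [ 6.30228787e-04,  3.06291129e-01, -9.51937680e-01,
        -1.58345736e-01],
       [ 0.00000000e+00,  0.00000000e+00,  0.00000000e+00,
         1.00000000e+00]])}
[[0.951, -0.308, -0.0, 0.208], [-0.308, -0.951, -0.0, 0.642], [-0.0, 0.0, -1.0, 0.227], [0.0, 0.0, 0.0, 1.0]]
rail -0.268 [0.63467649 0.19539043 0.36      ] [ 0.59164893  0.29277909  0.21340716  0.         -1.49142439  2.28194372]
rail 2.8735926535897933 [0.60932351 0.10860957 0.36      ] [ 0.49147191  0.21342667  0.10816508  0.         -1.46553473 -0.75947191]
tray 0.14 [ 0.4517459  -0.11402221  0.36      ] [ 2.47007362e+00 -1.39211086e+00 -1.90789318e-01  4.44089210e-16
 -2.77211787e+00  8.11519034e-01]
tray 3.2815926535897932 [ 0.4682541  -0.24197779  0.36      ] [-0.10452896  0.05229802 -0.08083102  0.         -1.43766729  0.24452896]
```

```bash
python3 - <<'E'
from h import *
r.move_to([.609,.109,.36],q(2.874))
K,P,m=wc(); im=vision.get_image("wrist"); cv2.imwrite("pics/w_rail.png",im[:,:,::-1]); np.savez("rail.npz",K=K,P=P)
for n in ("lip_top","channel","rail"): print(n,spot(n,"wrist"))
r.move_to([.468,-.242,.34],q(3.28))
K,P,m=wc(); im=vision.get_image("wrist"); cv2.imwrite("pics/w_tray.png",im[:,:,::-1]); np.savez("tray.npz",K=K,P=P)
for n in ("tray_grip","bridge","foot_tip"): print(n,spot(n,"wrist"))
print(spot("tray_grip","wrist",spotter.boxes_of)); print(r.sense()["time"])
E
```

```text
lip_top [([0.6171, 0.1518, 0.1215], 0.68)]
channel [([0.6254, 0.153, 0.1225], 0.57)]
rail [([0.6179, 0.1519, -0.0027], 0.71), ([0.4323, 0.1978, 0.0005], 0.65)]
tray_grip [([0.2927, -0.4091, 0.0884], 0.8), ([0.5071, -0.4447, 0.0702], 0.75), ([0.4801, -0.1771, 0.0679], 0.59)]
bridge [([0.474, -0.1799, 0.0438], 0.93), ([0.2897, -0.4082, 0.0589], 0.91), ([0.5106, -0.4411, 0.0461], 0.56)]
foot_tip [([0.5109, -0.438, 0.0213], 0.96), ([0.479, -0.1764, 0.0184], 0.76), ([0.2852, -0.4173, 0.0302], 0.73)]
[([0.4309, -0.1785, 0.0042], 0.85), ([0.2967, -0.3547, 0.0066], 0.78), ([0.4563, -0.4562, 0.0033], 0.68)]
5.2833
```

View pics/w_rail.png

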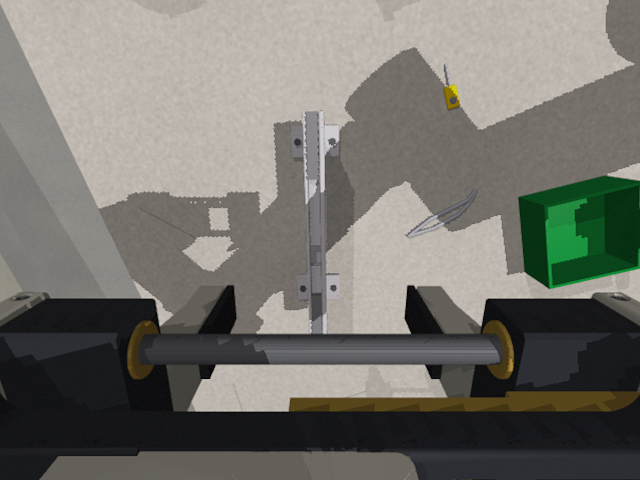

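View pics/w_tray.png

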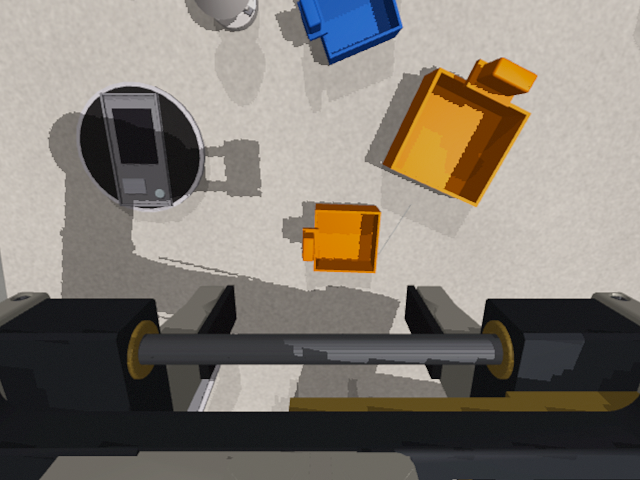

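The rail image shows its lip (bright right edge, column ~322) on the robot side, so rail x points away from the robot. A darker patch around (316,255) may be the gap. The tray image shows the small orange tray, grip at about (309,245). I'll zoom in on both.

```bash
python3 - <<'E'
import cv2,numpy as np
a=cv2.imread("pics/w_rail.png")[105:335,290:340]; b=cv2.imread("pics/w_tray.png")[195:285,280:400]
a=cv2.rotate(a,cv2.ROTATE_90_COUNTERCLOCKWISE)
a=cv2.resize(a,(690+0,150)); a=cv2.resize(a,(782,170),interpolation=0); b=cv2.resize(b,None,fx=4.5,fy=4.5,interpolation=0)
o=np.zeros((170+b.shape[0],782,3),np.uint8);o[:170]=a;o[170:,:b.shape[1]]=b;cv2.imwrite("pics/zoom.png",o);print(o.shape)
E
```

```text
(575, 782, 3)
```

View pics/zoom.png

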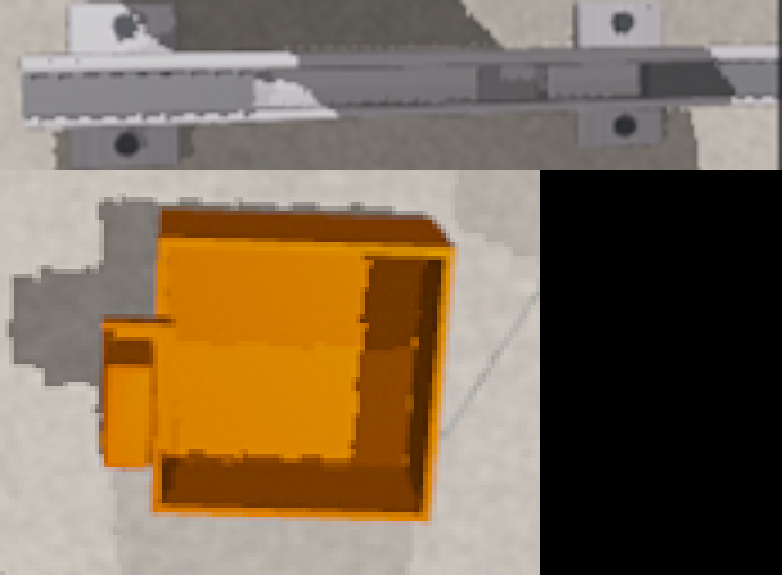

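The zoom shows the track gap clearly between zoom columns 478 and 548, with end blocks ending at 255 and 640. It also shows the tray's rim corners. I'll convert these to metric positions.

```bash
python3 - <<'E'
from h import *
d=np.load("rail.npz");K,P=d["K"],d["P"]
z2=lambda x,y:(340-y/3.4,105+x/3.4)
g=lambda x,y,z:ray(P,K,*z2(x,y),z)
a,b=g(30,61,.12),g(700,55,.12); yv=(b-a)[:2];yv/=np.linalg.norm(yv);yaw=np.arctan2(-yv[0],yv[1]);xv=np.array([yv[1],-yv[0]])
end=g(24,61,.12)[:2]; print("yaw",yaw,"mid from end",end+.15*yv)
e1,e2=g(255,92,.112)[:2],g(640,80,.112)[:2]; print("block span",(e2-e1)@yv,"mid",(e1+e2)/2)
g1,g2=g(478,83,.106)[:2],g(548,83,.106)[:2]; print("gap",(g2-g1)@yv,"centre rel blocks mid",((g1+g2)/2-(e1+e2)/2)@yv)
lip=np.array([.6193,.1517]); print("lip pts x,y in rail about net mid",[((p[:2]-lip)@xv,(p[:2]-lip)@yv) for p in(a,b)])
d=np.load("tray.npz");K,P=d["K"],d["P"]
t=lambda x,y,z:ray(P,K,280+x/4.5,195+(y-170)/4.5,z)[:2]
c=[t(*p,.045) for p in((157,238),(455,245),(430,520),(152,514))]
xd=(c[0]-c[1])+(c[3]-c[2]);xd/=np.linalg.norm(xd);wd=(c[0]-c[3])+(c[1]-c[2])
print("tray sides",[np.linalg.norm(c[i]-c[i-1]) for i in range(4)],"yaw",np.arctan2(xd[1],xd[0]),np.arctan2(wd[1],wd[0])-np.pi/2)
m=np.mean(c,0);print("box mid",m,"grip",m+xd*.052)
E
```

```text
yaw -0.253953815904713 mid from end [0.6167146  0.15595977]
block span 0.14777282692058194 mid [0.62642762 0.15186988]
gap 0.028192552082284186 centre rel blocks mid 0.02395207278551501
lip pts x,y in rail about net mid [(np.float64(-0.0035554102951920585), np.float64(-0.1447199511538485)), (np.float64(-0.003555410295192054), np.float64(0.09753192557392766))]
tray sides [np.float64(0.0899220691782362), np.float64(0.08993782517838983), np.float64(0.08986541855078509), np.float64(0.08888970934493688)] yaw 0.11586951707041139 -3.0304187005866092
box mid [ 0.42316868 -0.18301302] grip [ 0.47482    -0.17700128]
```

```bash
python3 - <<'E'
from h import *
a=.118+np.pi
g=np.array([.476,-.177]); 
r.grip(.5)
r.move_to([*g,.12],q(a))
print(r.move_straight([*g,.057],v=.08,until_force=6))
r.grip(0,30); s=r.sense(); print(s["gripper_width"],s["gripper_force"],s["ft_force"])
r.move_straight([*g,.25],v=.12); s=r.sense(); print(s["gripper_width"],s["gripper_force"],s["ft_force"],s["time"])
# standoff before the rail
yaw=-.256; xv=np.array([np.cos(yaw),np.sin(yaw)]);yv=np.array([-xv[1],xv[0]]);L=np.array([.6175,.1535])
def tcp(bx,y): return L+(bx+.002)*xv+y*yv
r.move_to([*tcp(-.06,0),.25],q(yaw+np.pi)); 
K,P,m=wc(); im=vision.get_image("top"); cv2.imwrite("pics/top1.png",im[:,:,::-1]); im=im[60:260,60:300]
im2=vision.get_image("scene");c=im2[120:300,280:500]
o=np.zeros((600,800,3),np.uint8);o[:400,:480]=cv2.resize(im,(480,400));
cv2.imwrite("pics/chk1.png",o[:400,:480,::-1]); cv2.imwrite("pics/chk1s.png",cv2.resize(c,None,fx=3,fy=3)[:,:,::-1])
for n in ("tray_grip","foot_tip"): print(n,spot(n,"scene"),spot(n,"top"))
s=r.sense();print(s["eef_pos"],s["time"])
E
```

```text
False
0.16010127296052212 29.959405660629272 [-0.8006604   0.14295366  2.73683694]
0.154572661843472 29.95779275894165 [ 0.7560224   0.06190689 -0.52013413] 10.3917
tray_grip [([0.1823, 0.2601, 0.099], 0.83), ([0.5613, 0.1664, 0.2614], 0.78), ([0.2926, -0.4033, 0.0928], 0.68), ([0.5093, -0.4445, 0.0692], 0.55)] [([0.5642, 0.169, 0.2582], 0.96), ([0.5074, -0.4448, 0.0694], 0.82), ([0.2889, -0.4045, 0.0954], 0.77), ([0.182, 0.2634, 0.0926], 0.72)]
foot_tip [([0.5133, -0.4441, 0.0185], 0.95), ([0.5662, 0.1695, 0.2127], 0.92), ([0.2898, -0.4151, 0.0289], 0.75)] [([0.5106, -0.4434, 0.0199], 0.91), ([0.172, 0.2672, 0.0316], 0.82), ([0.2874, -0.4141, 0.0285], 0.79), ([0.5628, 0.1678, 0.2152], 0.73)]
[0.56149694 0.16744437 0.25016328] 12.025
```

View pics/chk1s.png

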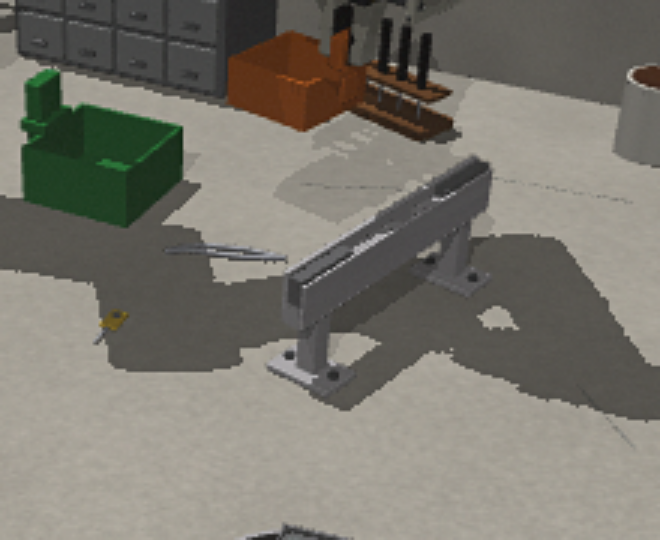

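The scene crop shows the tray held upright and level in front of the rail, at crop (300,80). Next I'll feel for the lip's front face with the foot's outer face.

```bash
cat >> h.py <<'E'
yaw=-.256; xv=np.array([np.cos(yaw),np.sin(yaw)]);yv=np.array([-xv[1],xv[0]]);L=np.array([.6175,.1535])
def tcp(bx,y): return L+(bx+.002)*xv+y*yv
def loc(): 
    s=r.sense();d=np.array(s["eef_pos"])[:2]-L;return d@xv-.002,d@yv,s["eef_pos"][2],s["ft_force"]@np.r_[xv,0],s["ft_force"]@np.r_[yv,0],s["ft_force"][2]
E
python3 - <<'E'
from h import *
r.move_straight([*tcp(-.045,0),.25]); r.move_straight([*tcp(-.045,0),.146],v=.12)
r.wait(.2); print(np.round(loc(),4))
print(r.move_straight([*tcp(-.004,0),.146],v=.02,until_force=3)); print(np.round(loc(),4)); r.wait(.1);print(np.round(loc(),4),r.sense()["time"])
E
```

```text
[-4.470e-02  3.000e-04  1.468e-01  1.066e-01  5.292e-01 -8.987e-01]
True
[-1.4400e-02 -4.0000e-04  1.4510e-01 -2.0500e-01 -7.6060e-01 -1.4498e+00]
[-1.4500e-02 -6.0000e-04  1.4480e-01 -6.6400e-02  2.8050e-01 -1.9064e+00] 15.0167
```

```bash
python3 - <<'E'
from h import *
print(r.move_straight([*tcp(-.008,0),.146],v=.01,until_force=4)); print(np.round(loc(),4))
for i in range(4): r.wait(.1);print(np.round(loc(),4))
E
```

```text
True
[-1.4400e-02 -9.0000e-04  1.4410e-01 -2.4820e-01 -1.1200e-01 -1.8542e+00]
[-1.4700e-02 -1.1000e-03  1.4360e-01  7.0430e-01 -5.3030e-01 -1.1464e+00]
[-0.0147 -0.0012  0.1436 -0.2581 -0.1729 -1.0674]
[-0.0147 -0.0011  0.1436  0.6755 -0.5913 -0.9369]
[-0.0147 -0.0011  0.1437 -0.4947 -0.606   0.0147]
```

```bash
python3 - <<'E'
from h import *
r.move_straight([*tcp(-.022,0),.146],v=.05)
r.move_straight([*tcp(-.022,.01),.176],v=.1); r.move_straight([*tcp(0,.01),.176],v=.05); r.wait(.2)
print(np.round(loc(),4))
print(r.move_straight([*tcp(0,.01),.132],v=.02,until_force=3)); print(np.round(loc(),4)); r.wait(.1);print(np.round(loc(),4),r.sense()["time"])
E
```

```text
[-2.000e-04  1.000e-02  1.761e-01  1.240e-02  1.594e-01 -5.789e-01]
True
[-0.0000e+00  1.0000e-02  1.4350e-01 -8.8800e-01 -1.9000e-03  4.3885e+00]
[-0.      0.01    0.1435 -1.8747 -0.4382  5.0077] 18.8917
```

```bash
python3 - <<'E'
from h import *
z0=.1437
r.move_straight([*tcp(0,.01),z0],v=.02)
for y in np.arange(.018,.034,.0013):
    b=r.move_straight([*tcp(0,y),z0],v=.03,until_force=8)
    hit=r.move_straight([*tcp(0,y),z0-.005],v=.02,until_force=3)
    l=loc();print(round(y,4),b,hit,np.round(l,4),round(r.sense()["time"],2))
    if b or l[2]<z0-.0035: break
E
```

```text
0.018 False True [ 2.0000e-04  1.8400e-02  1.4330e-01 -2.2220e+00 -6.7840e-01  7.0629e+00] 19.77
0.0193 False True [ 1.0000e-04  1.9400e-02  1.4320e-01 -1.6773e+00  8.1010e-01  6.2007e+00] 20.23
0.0206 False True [ 2.000e-04  2.080e-02  1.430e-01 -1.320e+00 -8.112e-01  5.660e+00] 20.68
0.0219 False True [ 2.0000e-04  2.2100e-02  1.4270e-01 -1.9332e+00 -4.1080e-01  5.4854e+00] 21.14
0.0232 False False [-1.000e-04  2.310e-02  1.383e-01  8.441e-01  1.746e-01 -7.045e-01] 21.79
```

Dropped through the gap at y ≈ 23 mm. Next I'll lower until the bridge touches the lip (expected TCP z ≈ 0.132).

```bash
python3 - <<'E'
from h import *
y=.0238
r.move_straight([*tcp(0,y),.1385],v=.02,until_force=6); print(np.round(loc(),4))
print(r.move_straight([*tcp(0,y),.126],v=.015,until_force=3)); r.wait(.1); print(np.round(loc(),4),r.sense()["time"])
for n in ("tray_grip","foot_tip"): 
    for c in ("scene","top"):
        im=vision.get_image(c); print(n,c,[e for e in spot(n,c) if e[0][2]>.08 and e[0][0]>.5])
        if c=="scene": cv2.imwrite("pics/chk2.png",cv2.resize(im[140:280,330:490],None,fx=4,fy=4)[:,:,::-1])
E
```

```text
[ 0.      0.0239  0.1386 -0.4062 -0.7877 -1.8447]
True
[ 1.0000e-04  2.3800e-02  1.3220e-01 -1.0954e+00  5.9820e-01  5.9732e+00] 22.6667
tray_grip scene [([0.6283, 0.1777, 0.1438], 0.58)]
tray_grip top [([0.6296, 0.1775, 0.1439], 0.56)]
foot_tip scene []
foot_tip top [([0.6292, 0.1744, 0.0964], 0.59)]
```

View pics/chk2.png

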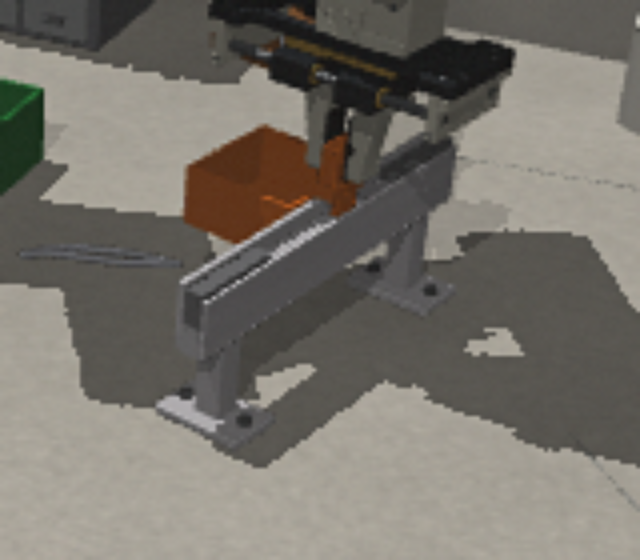

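The picture shows the tray with its hook behind the lip and its bridge on the lip, at crop (335,190). Contact came at the home height, so I'll let go and retreat.

```bash
python3 - <<'E'
from h import *
r.move_straight([*tcp(0,.0238),.1325],v=.02)
r.grip(.3); r.wait(.3)
r.grip(.5)
r.move_straight([*tcp(0,.0238),.26],v=.1); r.wait(.8)
for n in ("tray_grip","foot_tip"): 
    for c in ("scene","top"):
        im=vision.get_image(c); print(n,c,[e for e in spot(n,c) if e[0][2]>.05 and e[0][0]>.5])
        if c=="scene": cv2.imwrite("pics/chk3.png",cv2.resize(im[140:280,330:490],None,fx=4,fy=4)[:,:,::-1])
print(r.sense()["time"])
E
```

```text
tray_grip scene [([0.5126, -0.4446, 0.0727], 0.84), ([0.623, 0.1762, 0.1435], 0.7)]
tray_grip top [([0.6224, 0.1767, 0.1444], 0.8), ([0.5098, -0.4457, 0.068], 0.56), ([0.6295, 0.1797, 0.0968], 0.31)]
foot_tip scene [([0.6288, 0.1762, 0.0975], 0.96), ([0.6213, 0.1542, 0.1181], 0.28)]
foot_tip top [([0.6312, 0.1739, 0.0987], 0.83)]
27.3083
```

View pics/chk3.png

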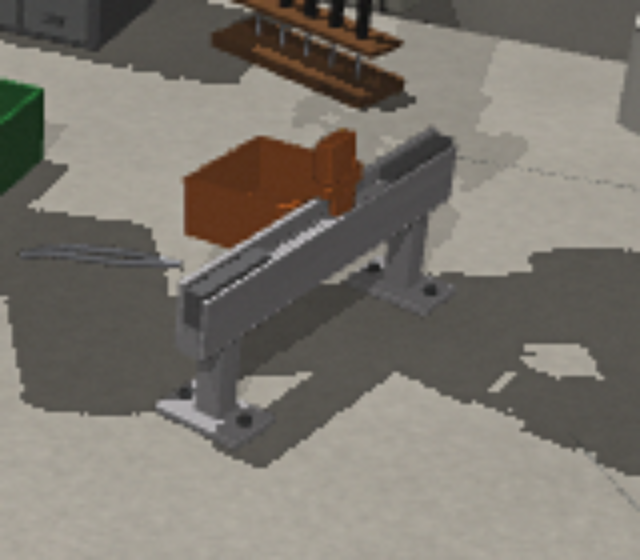

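The tray hangs home on the rail, leaning slightly, and the gripper is clear of it.

```bash
python3 -c "
from rig import r
print(r.close_job())"
```

```text
the job is handed in; nothing more can be done
None
```

The small orange tray hangs home on the rail, hook through the gap and bridge on the lip; the gripper is clear and the job was handed in at about 27 s, though no verdict came back.

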